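# Nest the loose slide-drawer followers in their V holder

### The arm

A 7-joint arm with a two-finger parallel gripper is mounted at the origin on the work surface. World frame = base frame: x ahead of the robot, y to its left, z up, the work surface at z = 0. Lengths are in m, angles in rad, forces in N, time in s.
With the tool pointing down it reaches from about 0.4 to 0.85 m from the base axis. Payload 4.5 kg.
Tool frame: the origin (TCP) lies at the very end of the fingers, on their centre line; the grasp point (between the pads) lies 19 mm behind it; z points along the fingers, y is the line along which they close (so a half turn about z gives the same grasp; the last joint's range is limited). The gripper opens to 88 mm and grips with 3 to 60 N. Pads are 18 mm wide; open, the fingers measure 123 mm over their backs; the gripper's body (75 mm by 187 mm) begins 45 mm behind the grasp point.
Start: joints at [-1.213, 0.689, -0.195, 1.565, 0.157, 0.902, -0.215], TCP at [0.199, 0.593, 0.239] pointing down, gripper open.
Joint ranges: [-3.01, 3.01], [-0.46, 2.08], [-1.47, 1.51], [0.13, 2.56], [-1, 4.14], [0.04, 2.09], [-2.66, 2.66]. Speed limits (rad/s): [2.57, 2.57, 3.14, 3.14, 3.14, 3.14, 3.14].

### API

Orientations are given as a unit quaternion [x, y, z, w].
In Python, from plant import r, eyes, nets gives the robot as it stands.
- The arm moves only by the shell command python3 -m pendant 'ROWS' [FORCE]. ROWS is JSON, a list of rows, each an object of numbers: "claw": the opening, from 0 (shut) to 1 (fully open); "dx", "dy", "dz": the shift along the world's x, y, z in mm; "twist": the turn about the world's z in rad. In form: [{"claw": .., "dx": .., "dy": .., "dz": .., "twist": ..}, ...]. A call has 1 to 8 rows; each row is the pose to reach, as a shift and turn from the pose commanded when the call began; what a row does not reach only later rows make up. A row lasts 1/10 s, in which the tool goes at most 50 mm and 8.59 degrees, less where a joint would pass 70% of its speed; a pose out of reach is approached as far as the arm can. A call with a gripper value outside its range is refused whole. The fingers move at their own pace and stop on an object; FORCE is the grip in N (left out, the last holds). Time passes only in rows, so rows that repeat a pose let the fingers close. It gives the time, the measured TCP pose, the force, the opening and the grip force at its end, in the units of the state.
- r.get_state(): the state, without advancing time (a new reading comes with each control period).
- eyes.snapshot(name): name is "scene" or "top" or "wrist"; returns (picture, depth): 384x512x3 uint8, blue, green, red; 384x512 float32, m along the optical axis (not along the pixel's ray), 0 where there is no reading.
- eyes.camera_info(name): a dict with "K" (3x3 intrinsics, pixels), "world_to_cam" (4x4, takes a point from world to camera coordinates); the wrist camera has in their place "T_tool_cam" (4x4, takes a point from camera to tool coordinates, whose origin is the TCP and whose axes are the flange's). Camera axes: x right, y down, z forward; pixel columns grow to the right and rows downward; lengths in m; the calibration is good to about 2 mm. A picture is of the moment at which its call begins: read the wrist's pose just before it. camera_info takes no time and is no camera call.
- r.finish_job(): hands the job in; it is judged then, once.
Trained networks look in the newest picture that a camera, given by its name, has taken for a name from the list of things; names that differ only in an ending like _2 or _b are one class to them, and where a whole thing is asked for, a point or a joint stands for the part that bears it (a point fixed in the world has none). Each returns a list of dicts, best first, with "confidence" (0 to 1); they miss things now and then, are a little off and sometimes report something else, mostly with a low value. They report only what shows in the picture. A call takes as long as a camera call. They do not tell look-alikes from the thing itself.
- nets.spot_in(camera, query): "box" ([left, top, width, height] as shares, 0 to 1, of the picture: columns of its width, rows of its height, round what is visible of it).
- nets.place_of(camera, query): "position" ([column, row] as shares, 0 to 1, of the picture: columns of its width, rows of its height: a listed point, or the origin of a listed thing).
The state is a dict: "clock": time; "q": joint angles; "qd": joint speeds; "joint_torque": joint torques, N m; "tool_pos": TCP position; "eef_rot": TCP orientation; "contact_force": force on the tool from outside, world axes, zero at the start; "moment": the same for the moment, N m; "opening": opening from 0.0 (shut) to 1.0 (fully open); "finger_force": force on a finger pad.
Only numpy, scipy, OpenCV 4.12 (cv2) and the standard library are available. Lean on these libraries where they do the work, as an engineer would, in place of code of your own. Each camera call takes 0.05 s, during which the arm holds its last target. There are 200 camera calls.

### The job

Two loose L-shaped aluminium drawer followers are on the bench, one standing on its foot and one fallen on its back. Put both away in the V-shaped holder, nested one inside the other on the follower that is already there: notched backs together and feet together, each pushed fully home in the V, with their ends flush. Lower them in rather than dropping them, and leave the other things on the bench where they are.

Things in the scene. Friction and masses are not known exactly. Their poses are not given: they have to be found in the camera images.
- follower_standing: Aluminium L, 60 mm long, legs 8 mm thick: back 68 mm (24 x 12 mm thumb notch in its free edge) and plain foot 46 mm, from the outer corner. 0.14 kg. Starts on the bench on its foot, back upright. Origin: outer corner edge, mid-length. y along that edge (ends at -30, +30); z up the back (which fills x -8..0, z 0..68); the foot runs along -x (fills x -46..0, z 0..8).
- follower_fallen: The same part as follower_standing, same size and frame. Starts loose on the bench, lying flat on its back with the foot upright.
- follower_home: The same part and frame; lies loose in the holder, corner down, back and foot each rising at 45 degrees. The next follower nested fully home in it has its origin at x = -8, y = 0, z = 8 mm in this frame, axes parallel; the one after that at x = -16, y = 0, z = 16 mm.
- holder: Fixed stainless V trough of 3 mm sheet, 44 mm long (followers overhang it by 8 mm at each end), open upward, on a base 100 x 56 x 5 mm. Origin: on the bench under the V's corner; y along the V, z up. Inner corner of the V 42 mm above the origin; wing for the backs 60 mm, rising at 45 degrees towards +x; wing for the feet 40 mm, towards -x.
- forceps: Bystander: steel forceps lying flat, 130 mm long along x, 15 mm wide, 6 mm high; origin at their middle.
- brush: Bystander: fine section brush lying flat, 160 mm long along x, 7 mm thick; origin at its middle.
- wax_block: Bystander: pale cassette with a wax block, 28 x 40 x 13 mm; origin under its centre.
- blade_dispenser: Bystander: flat grey blade dispenser, 34 x 88 x 15 mm; origin under its centre.
- staining_jar: Bystander: square glass jar with a black lid, 60 x 60 x 100 mm high; origin under its centre.
- coverslip_box: Bystander: white lidded box, 84 x 104 x 38 mm; origin under its centre.
Things that resemble listed ones, but are neither listed nor needed, are in the scene too. Leave any green or yellow look-alike of the follower_standing alone.

How it is judged:
By the outcome, as a careful person would: the job done as asked, in the order asked, and still so for the second after the job is handed in, with the robot touching nothing.
It also fails if it takes over 48 s, if anything falls off the work surface, if the arm or the gripper's body presses on something with over 40 N, if the wrist force passes 120 N, or if a joint passes its speed limit or range.

## Working session

There is one attempt and no reset: what is moved stays moved. The work goes in short steps, Python scripts to look and compute and a shell command to move; the robot and the scene stay as the last step left them, time stands still between calls to the robot, and variables do not carry over. Pictures are saved under pics/ and viewed, at most 10 in all, crops included, and the job is handed in when it is done.

```bash
mkdir -p pics
cat > h.py <<'E'
import numpy as np, cv2
from plant import r, eyes, nets
from scipy.spatial.transform import Rotation as R
def snap(n):
    s=r.get_state(); p,d=eyes.snapshot(n); i=eyes.camera_info(n); K=np.array(i["K"])
    if n=="wrist":
        T=np.eye(4);T[:3,:3]=R.from_quat(s["eef_rot"]).as_matrix();T[:3,3]=s["tool_pos"];W=T@np.array(i["T_tool_cam"])
    else: W=np.linalg.inv(np.array(i["world_to_cam"]))
    v,u=np.mgrid[:384,:512]
    P=np.stack([(u-K[0,2])/K[0,0]*d,(v-K[1,2])/K[1,1]*d,d],-1)@W[:3,:3].T+W[:3,3]
    P[d==0]=np.nan
    return p,P
E
python3 - <<'E'
from h import *
ims=[]
for n in("scene","top"):
    p,P=snap(n);np.savez(f"{n}.npz",p=p,P=P);ims.append(p)
    for q in("follower_standing","follower_fallen","follower_home","holder","staining_jar","coverslip_box"):
        for a in nets.spot_in(n,q)[:4]:
            l,t,w,h=np.array(a["box"])*[512,384,512,384];c=P[int(t+h/2),int(l+w/2)]
            print(n,q,round(a["confidence"],2),np.round([l,t,w,h]),c.round(3))
cv2.imwrite("pics/a.png",cv2.resize(ims[0],(800,600)));cv2.imwrite("pics/b.png",cv2.resize(ims[1],(800,600)))
s=r.get_state();print(s["clock"],s["eef_rot"],s["tool_pos"])
E
```

```text
scene follower_standing 0.94 [146. 159.  31.  33.] [ 0.588 -0.305  0.01 ]
scene follower_standing 0.62 [175. 147.  25.  16.] [ 0.517 -0.251  0.047]
scene follower_standing 0.59 [179. 184.  30.  28.] [ 0.617 -0.19   0.006]
scene follower_standing 0.21 [303. 202.  35.  35.] [0.568 0.145 0.058]
scene follower_fallen 0.83 [246. 176.  22.  31.] [ 0.53  -0.039  0.007]
scene follower_home 0.79 [302. 204.  38.  33.] [0.569 0.145 0.053]
scene holder 0.73 [302. 228.  25.  23.] [0.599 0.15  0.004]
scene staining_jar 0.98 [367. 267.  50.  43.] [0.682 0.332 0.098]
scene coverslip_box 0.63 [ 75. 157.  50.  45.] [ 0.678 -0.434  0.041]
top follower_standing 0.89 [353. 157.  31.  23.] [ 0.603 -0.31   0.01 ]
top follower_standing 0.67 [342. 195.  25.  25.] [ 0.496 -0.267  0.012]
top follower_standing 0.6 [308. 149.  33.  30.] [ 0.617 -0.191  0.014]
top follower_fallen 0.76 [250. 179.  32.  33.] [ 0.535 -0.033  0.01 ]
top follower_home 0.61 [177. 163.  31.  36.] [0.575 0.157 0.057]
top follower_home 0.32 [312. 226.  19.  45.] [ 0.39  -0.175  0.008]
top holder 0.77 [187. 167.  21.  36.] [0.564 0.145 0.056]
top staining_jar 0.74 [101. 130.  39.  31.] [0.663 0.329 0.098]
top coverslip_box 0.76 [400. 123.  42.  36.] [ 0.665 -0.443  0.037]
0.7 [1.61189408e-01 9.86923488e-01 6.02073688e-05 9.10068280e-06] [0.19885017 0.5925509  0.23876333]
```

View pics/a.png

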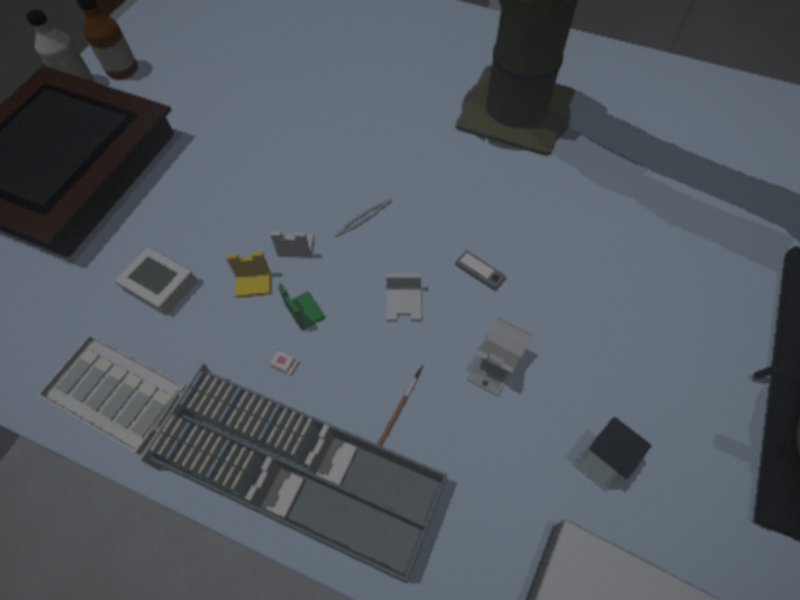

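View pics/b.png

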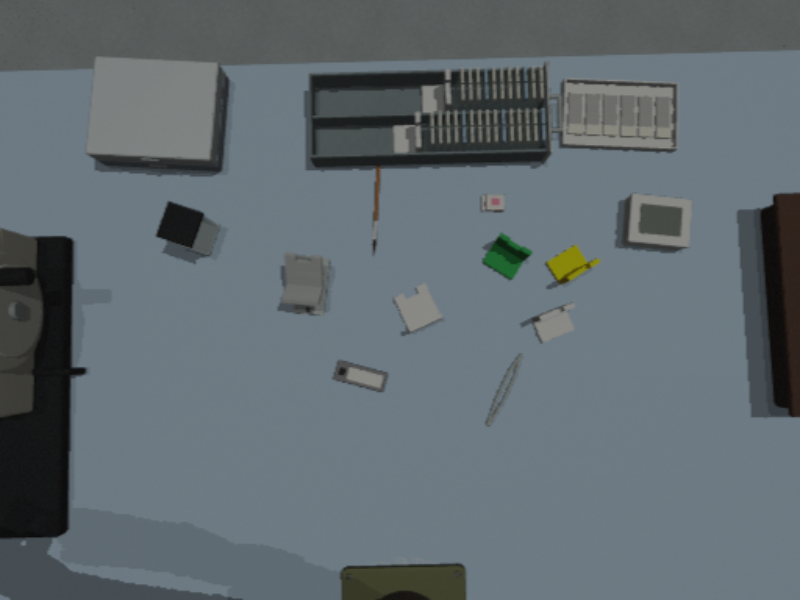

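Run:
```python
from h import *
i=eyes.camera_info("wrist");print(np.round(i["K"],1),np.round(i["T_tool_cam"],3))
z=np.load("top.npz");P=z["P"]
for n,c,lo in(("stand",(.50,-.265),.004),("standback",(.51,-.27),.05),("fallen",(.535,-.035),.004),("fallenfoot",(.52,-.035),.03),("holdV",(.575,.15),.03),("holdtop",(.575,.15),.07),("all",(.575,.15),.003)):
    m=(np.hypot(P[...,0]-c[0],P[...,1]-c[1])<.055)&(P[...,2]>lo)
    q=P[m];
    if len(q)<4: print(n,len(q));continue
    rc=cv2.minAreaRect((q[:,:2]*1000).astype(np.float32));print(n,len(q),np.round(rc[0]),np.round(rc[1]),round(rc[2]),q.mean(0).round(3),q[:,2].max().round(3))
```

```text
[[327.9   0.  257.2]
 [  0.  327.9 186.8]
 [  0.    0.    1. ]] [[ 0.001 -0.946 -0.323  0.084]
 [ 1.     0.     0.001  0.001]
 [-0.    -0.323  0.946 -0.146]
 [ 0.     0.     0.     1.   ]]
stand 452 [ 503. -268.] [101.  97.] 23 [ 0.498 -0.266  0.019] 0.072
standback 80 [ 515. -261.] [ 8. 60.] 20 [ 0.515 -0.261  0.064] 0.072
fallen 574 [532. -35.] [ 98. 100.] 74 [ 0.529 -0.037  0.014] 0.053
fallenfoot 76 [503. -48.] [ 8. 59.] 23 [ 0.503 -0.049  0.047] 0.053
holdV 760 [577. 149.] [61. 81.] 83 [0.577 0.149 0.074] 0.1
holdtop 468 [577. 149.] [60. 81.] 83 [0.581 0.148 0.081] 0.1
all 1023 [574. 146.] [105. 103.] 26 [0.572 0.146 0.056] 0.1
```

Run:
```python
from h import *
for n in("top","scene"):
    P=np.load(n+".npz")["P"];a=np.radians(-7);d=np.array([np.cos(a),np.sin(a)]);e=np.array([-d[1],d[0]])
    q=P[(np.hypot(P[...,0]-.577,P[...,1]-.149)<.06)&(P[...,2]>.003)]
    u=(q[:,:2]-[.577,.149])@d*1000;v=(q[:,:2]-[.577,.149])@e*1000
    for k in range(-60,60,8):
        m=(u>=k)&(u<k+8)&(abs(v)<25)
        if m.any():print(n,k,m.sum(),np.percentile(q[m,2]*1000,[5,50,95]).round(),np.round([v[m].min(),v[m].max()]))
```

```text
top -60 11 [4. 5. 7.] [-24.  17.]
top -52 53 [ 4.  7. 10.] [-24.  23.]
top -44 79 [ 4. 14. 80.] [-23.  25.]
top -36 66 [ 7. 77. 82.] [-25.  25.]
top -28 61 [ 8. 70. 75.] [-24.  25.]
top -20 57 [56. 62. 67.] [-24.  25.]
top -12 64 [52. 56. 60.] [-25.  25.]
top -4 67 [56. 63. 68.] [-24.  23.]
top 4 70 [65. 71. 76.] [-25.  25.]
top 12 74 [49. 78. 83.] [-25.  24.]
top 20 75 [ 5. 86. 91.] [-25.  24.]
top 28 66 [ 8. 89. 97.] [-23.  25.]
top 36 23 [ 5. 91. 95.] [-25.  25.]
top 44 7 [3. 4. 6.] [-24.  21.]
top 52 7 [3. 4. 4.] [-20.  18.]
scene -44 6 [72. 75. 76.] [-19.  23.]
scene -36 68 [74. 77. 80.] [-24.  25.]
scene -28 96 [66. 71. 75.] [-25.  25.]
scene -20 88 [58. 63. 67.] [-25.  24.]
scene -12 79 [51. 56. 60.] [-24.  24.]
scene -4 32 [54. 59. 62.] [-23.  25.]
scene 4 40 [ 4. 65. 69.] [-25.  25.]
scene 12 48 [ 4. 73. 78.] [-25.  25.]
scene 20 177 [ 4. 27. 85.] [-25.  25.]
scene 28 99 [ 4. 82. 92.] [-25.  24.]
scene 36 96 [ 4. 82. 95.] [-25.  25.]
scene 44 45 [3. 5. 9.] [-24.  23.]
scene 52 1 [3. 3. 3.] [2. 2.]
```

```bash
python3 -m pendant '[{"claw":1,"dx":40,"dy":-50,"dz":0,"twist":0},{"claw":1,"dx":80,"dy":-100,"dz":0,"twist":0},{"claw":1,"dx":120,"dy":-150,"dz":0,"twist":0},{"claw":1,"dx":165,"dy":-200,"dz":0,"twist":0},{"claw":1,"dx":210,"dy":-250,"dz":0,"twist":0},{"claw":1,"dx":255,"dy":-300,"dz":0,"twist":0},{"claw":1,"dx":300,"dy":-350,"dz":0,"twist":0},{"claw":1,"dx":340,"dy":-390,"dz":0,"twist":0}]' 8
```

```text
clock: 1.5
tool_pos: [0.46, 0.2871, 0.239]
eef_rot: [0.161, 0.987, 0.0, 0.0]
contact_force: [1.4, 1.4, 0.3]
opening: 0.996
finger_force: 0.0
```

```bash
python3 -m pendant '[{"claw":1,"dx":35,"dy":-45,"dz":0,"twist":0.1},{"claw":1,"dx":70,"dy":-90,"dz":0,"twist":0.2},{"claw":1,"dx":109,"dy":-137,"dz":0,"twist":0.2},{"claw":1,"dx":109,"dy":-137,"dz":0,"twist":0.2},{"claw":1,"dx":109,"dy":-137,"dz":0,"twist":0.2},{"claw":1,"dx":109,"dy":-137,"dz":0,"twist":0.2}]' 8
cat > hold.py <<'E'
from h import *
import sys
p,P=snap("wrist");np.savez("w.npz",p=p,P=P);cv2.imwrite(sys.argv[1],cv2.resize(p,(800,600)))
q=P[(np.hypot(P[...,0]-.577,P[...,1]-.149)<.07)&(P[...,2]>.045)]
rc=cv2.minAreaRect((q[:,:2]*1000).astype(np.float32));print(np.round(rc[0],1),np.round(rc[1],1),round(rc[2],1))
a=np.radians(rc[2] if abs(rc[2])<45 else rc[2]-90);d=np.array([np.cos(a),np.sin(a)]);e=np.array([-d[1],d[0]]);c=np.array(rc[0])/1000
u=(q[:,:2]-c)@d*1000;v=(q[:,:2]-c)@e*1000
print("yaw",np.degrees(a))
for k in range(-44,44,4):
    m=(u>=k)&(u<k+4)
    if m.any():print(k,m.sum(),np.percentile(q[m,2]*1000,[5,50,95]).round(),np.percentile(v[m],[0,2,98,100]).round(1))
s=r.get_state();print(s["tool_pos"],s["eef_rot"])
E
python3 hold.py pics/c.png
```

```text
clock: 2.1
tool_pos: [0.5676, 0.1518, 0.2387]
eef_rot: [0.062, 0.998, 0.0, -0.0]
contact_force: [0.3, 0.5, -0.5]
opening: 1.003
finger_force: 0.0
[576.  151.5] [123.4  85.8] 82.9
yaw -7.0847930908203125
-44 2438 [310. 320. 327.] [-58.3 -57.3  52.9  53.8]
-40 2546 [308. 321. 327.] [-57.6 -56.3  54.7  56.5]
-36 11637 [312. 319. 327.] [-58.8 -54.2  53.3  57.9]
-32 6221 [308. 321. 327.] [-60.1 -57.1  55.8  58.7]
-28 2267 [ 75. 326. 328.] [-60.9 -59.3  58.   59.6]
-24 1048 [ 70. 320. 326.] [-61.6 -58.1  53.1  56.5]
-20 6723 [242. 276. 318.] [-61.7 -59.6  59.4  61.7]
-16 2036 [ 63. 284. 317.] [-52.8 -51.9  51.8  52.4]
-12 1792 [ 59. 284. 314.] [-52.7 -51.9  51.8  52.4]
-8 1276 [ 54. 276. 311.] [-52.3 -51.9  51.8  52.3]
-4 1260 [ 55. 268. 307.] [-52.5 -51.9  51.8  52.3]
0 801 [ 59. 272. 304.] [-52.3 -51.9  51.9  52.1]
4 280 [62. 64. 67.] [-52.1 -51.6  29.6  51.9]
8 305 [66. 68. 71.] [-29.6 -28.5  29.3  30.4]
12 296 [70. 72. 75.] [-29.4 -28.2  29.2  30.2]
16 302 [74. 76. 79.] [-29.2 -28.2  29.   30. ]
20 322 [78. 80. 82.] [-29.  -27.9  28.7  29.8]
24 318 [82. 84. 87.] [-29.7 -28.3  29.3  30.4]
28 268 [85. 88. 90.] [-29.6 -28.6  29.3  30.3]
32 289 [82. 91. 94.] [-29.4 -28.6  29.3  30. ]
36 220 [83. 94. 96.] [-29.2 -28.2  28.9  29.9]
40 65 [91. 92. 94.] [-29.5 -28.5  29.2  30.2]
[0.5670271  0.15311267 0.23876063] [ 6.11144570e-02  9.98130500e-01  6.18241004e-04 -3.82034932e-04]
```

View pics/c.png

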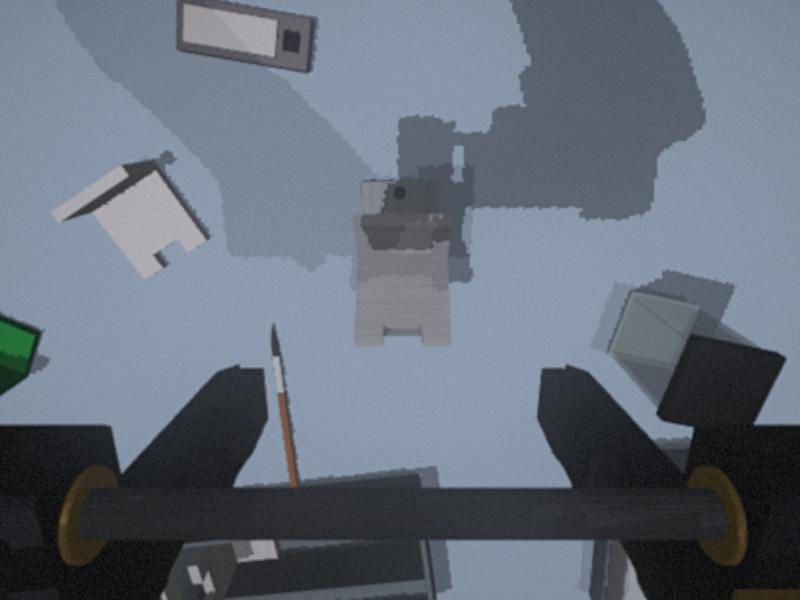

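Run:
```python
from h import *
P=np.load("w.npz")["P"]
for n,c,lo,hi,rad in(("home>62",(.59,.149),.062,.11,.06),("home",(.575,.149),.050,.11,.06),("fal",(.535,-.035),.004,.07,.06),("falfoot",(.503,-.048),.025,.07,.06)):
    q=P[(np.hypot(P[...,0]-c[0],P[...,1]-c[1])<rad)&(P[...,2]>lo)&(P[...,2]<hi)]
    rc=cv2.minAreaRect((q[:,:2]*1000).astype(np.float32));print(n,len(q),np.round(rc[0],1),np.round(rc[1],1),round(rc[2],1))
d=np.array([np.cos(np.radians(-7)),np.sin(np.radians(-7))])
q=P[(np.hypot(P[...,0]-.575,P[...,1]-.149)<.06)&(P[...,2]>.050)&(P[...,2]<.11)]
u=(q[:,:2]-[.569,.150])@d*1000
for k in range(-36,48,4):
    m=(u>=k)&(u<k+4)
    if m.any():print(k,m.sum(),np.percentile(q[m,2]*1000,[5,50,95]).round())
```

```text
home>62 3997 [579.  151.5] [60.1 79.9] 82.9
home 4927 [579.  151.5] [60.1 79.9] 82.8
fal 3460 [533.2 -34.1] [68.  62.1] 23.3
falfoot 731 [505.7 -45.6] [ 8.4 61.5] 23.4
-32 184 [75. 76. 78.]
-28 275 [77. 79. 81.]
-24 236 [76. 78. 80.]
-20 187 [72. 74. 75.]
-16 185 [68. 70. 72.]
-12 180 [64. 66. 68.]
-8 178 [60. 62. 64.]
-4 174 [56. 57. 60.]
0 189 [53. 55. 56.]
4 278 [55. 57. 60.]
8 282 [59. 61. 64.]
12 289 [63. 65. 68.]
16 299 [67. 69. 72.]
20 302 [71. 73. 76.]
24 300 [75. 77. 80.]
28 322 [79. 81. 84.]
32 321 [83. 85. 88.]
36 259 [85. 89. 91.]
40 299 [82. 93. 96.]
44 150 [82. 94. 96.]
```

```bash
python3 -m pendant '[{"claw":1,"dx":21,"dy":-2,"dz":-50,"twist":0},{"claw":1,"dx":21,"dy":-2,"dz":-100,"twist":0},{"claw":1,"dx":21,"dy":-2,"dz":-150,"twist":0},{"claw":0.8,"dx":21,"dy":-2,"dz":-192,"twist":0},{"claw":0.6,"dx":21,"dy":-2,"dz":-192,"twist":0},{"claw":0.6,"dx":21,"dy":-2,"dz":-192,"twist":0},{"claw":0.6,"dx":21,"dy":-2,"dz":-192,"twist":0},{"claw":0.6,"dx":21,"dy":-2,"dz":-192,"twist":0}]' 5
```

```text
clock: 2.95
tool_pos: [0.5903, 0.1509, 0.0497]
eef_rot: [0.062, 0.998, 0.001, 0.002]
contact_force: [-1.0, 1.3, 1.2]
opening: 0.681
finger_force: 5.0
```

```bash
python3 -m pendant '[{"claw":0.9,"dx":0,"dy":0,"dz":0,"twist":0},{"claw":0.9,"dx":0,"dy":0,"dz":0,"twist":0},{"claw":0.9,"dx":0,"dy":0,"dz":50,"twist":0},{"claw":1,"dx":0,"dy":0,"dz":98,"twist":0},{"claw":1,"dx":-10,"dy":-20,"dz":140,"twist":0.05},{"claw":1,"dx":-20,"dy":-65,"dz":160,"twist":0.15},{"claw":1,"dx":-30,"dy":-110,"dz":170,"twist":0.25},{"claw":1,"dx":-40,"dy":-155,"dz":170,"twist":0.35}]' 5
python3 -m pendant '[{"claw":1,"dx":-10,"dy":-48,"dz":0,"twist":0.12},{"claw":1,"dx":-20,"dy":-96,"dz":0,"twist":0.12},{"claw":1,"dx":-25,"dy":-144,"dz":0,"twist":0.12},{"claw":1,"dx":-30,"dy":-192,"dz":0,"twist":0.12},{"claw":1,"dx":-33,"dy":-235,"dz":0,"twist":0.12},{"claw":1,"dx":-33,"dy":-255,"dz":0,"twist":0.12},{"claw":1,"dx":-33,"dy":-255,"dz":0,"twist":0.12},{"claw":1,"dx":-33,"dy":-255,"dz":0,"twist":0.12}]' 5
python3 - <<'E'
from h import *
p,P=snap("wrist");np.savez("w2.npz",p=p,P=P);cv2.imwrite("pics/d.png",cv2.resize(p,(800,600)))
for n,c,lo,hi,rad in(("stb",(.516,-.259),.05,.09,.048),("st",(.50,-.265),.0045,.09,.05),("fal",(.535,-.035),.004,.07,.06)):
    q=P[(np.hypot(P[...,0]-c[0],P[...,1]-c[1])<rad)&(P[...,2]>lo)&(P[...,2]<hi)]
    if len(q)>5:
        rc=cv2.minAreaRect((q[:,:2]*1000).astype(np.float32));print(n,len(q),np.round(rc[0],1),np.round(rc[1],1),round(rc[2],1),q[:,2].max())
s=r.get_state();print(s["clock"],s["tool_pos"],s["eef_rot"])
E
```

```text
clock: 3.75
tool_pos: [0.5496, -0.0068, 0.2193]
eef_rot: [-0.115, 0.993, -0.001, 0.002]
contact_force: [0.6, -0.7, -0.1]
opening: 1.0
finger_force: 0.0
clock: 4.55
tool_pos: [0.5158, -0.2596, 0.217]
eef_rot: [-0.172, 0.985, 0.0, 0.0]
contact_force: [-0.4, 1.3, -0.7]
opening: 1.001
finger_force: 0.0
stb 747 [ 517.5 -259.6] [ 8.7 60. ] 20.4 0.07063838902124653
st 3227 [ 499.7 -266.1] [46.4 60.1] 20.0 0.07063838902124653
fal 2874 [532.7 -34.5] [69.6 61.4] 23.6 0.04801516432264186
4.6 [ 0.51616337 -0.25845211  0.21712152] [-1.73192600e-01  9.84887748e-01  5.24176804e-04  4.15936691e-04]
```

View pics/d.png

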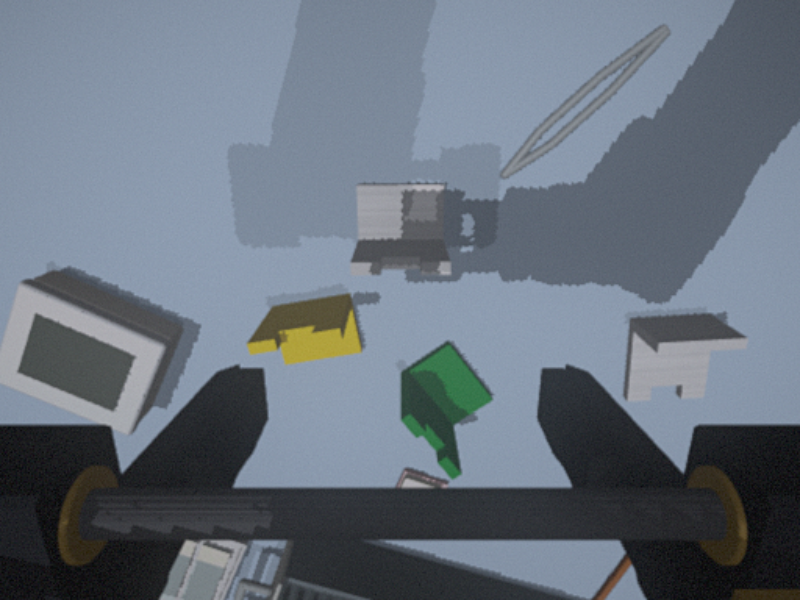

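```bash
python3 -m pendant '[{"claw":0.8,"dx":0,"dy":-1,"dz":-50,"twist":0},{"claw":0.8,"dx":0,"dy":-1,"dz":-100,"twist":0},{"claw":0.8,"dx":0,"dy":-1,"dz":-145,"twist":0},{"claw":0.8,"dx":0,"dy":-1,"dz":-180,"twist":0},{"claw":0.6,"dx":0,"dy":-1,"dz":-200,"twist":0},{"claw":0.6,"dx":0,"dy":-1,"dz":-200,"twist":0},{"claw":0.6,"dx":0,"dy":-1,"dz":-200,"twist":0},{"claw":0.6,"dx":0,"dy":-1,"dz":-200,"twist":0}]' 10
python3 -m pendant '[{"claw":0.6,"dx":0,"dy":0,"dz":0,"twist":0},{"claw":0.6,"dx":0,"dy":0,"dz":30,"twist":0},{"claw":0.6,"dx":0,"dy":0,"dz":60,"twist":0},{"claw":0.6,"dx":0,"dy":0,"dz":100,"twist":0},{"claw":0.6,"dx":0,"dy":0,"dz":140,"twist":0},{"claw":0.6,"dx":0,"dy":0,"dz":150,"twist":0},{"claw":0.6,"dx":0,"dy":0,"dz":150,"twist":0}]' 10
python3 - <<'E'
from h import *
p,P=snap("wrist");np.savez("w3.npz",p=p,P=P);cv2.imwrite("pics/e.png",cv2.resize(p,(640,480)))
E
```

```text
clock: 5.4
tool_pos: [0.517, -0.2606, 0.0182]
eef_rot: [-0.173, 0.985, -0.0, 0.001]
contact_force: [0.1, 0.6, -1.9]
opening: 0.678
finger_force: 10.0
clock: 6.1
tool_pos: [0.5168, -0.2618, 0.169]
eef_rot: [-0.172, 0.985, -0.001, 0.002]
contact_force: [-0.1, -0.9, -1.5]
opening: 0.678
finger_force: 10.0
```

View pics/e.png

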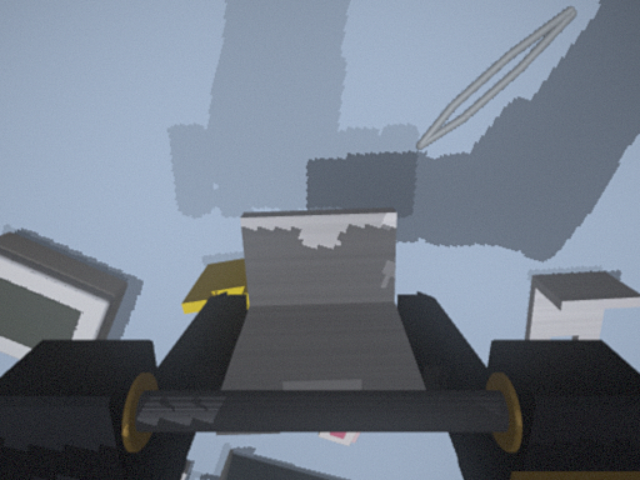

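```bash
python3 -m pendant '[{"claw":0.6,"dx":4,"dy":25,"dz":0,"twist":-0.06},{"claw":0.6,"dx":10,"dy":65,"dz":0,"twist":-0.12},{"claw":0.6,"dx":17,"dy":110,"dz":0,"twist":-0.18},{"claw":0.6,"dx":24,"dy":155,"dz":0,"twist":-0.24},{"claw":0.6,"dx":31,"dy":200,"dz":0,"twist":-0.30},{"claw":0.6,"dx":38,"dy":245,"dz":0,"twist":-0.36},{"claw":0.6,"dx":45,"dy":290,"dz":0,"twist":-0.42},{"claw":0.6,"dx":50,"dy":330,"dz":0,"twist":-0.47}]' 10
python3 -m pendant '[{"claw":0.6,"dx":6,"dy":35,"dz":0,"twist":0},{"claw":0.6,"dx":10,"dy":65,"dz":0,"twist":0},{"claw":0.6,"dx":12,"dy":82,"dz":-15,"twist":0},{"claw":0.6,"dx":12,"dy":82,"dz":-35,"twist":0},{"claw":0.6,"dx":12,"dy":82,"dz":-48,"twist":0},{"claw":0.6,"dx":12,"dy":82,"dz":-48,"twist":0},{"claw":0.6,"dx":12,"dy":82,"dz":-48,"twist":0}]' 10
cat > prof.py <<'E'
from h import *
import sys
p,P=snap("wrist");cv2.imwrite(sys.argv[1],cv2.resize(p,(640,480)))
T=[];
for _ in range(3): s=r.get_state();T.append(s["tool_pos"])
t=np.mean(T,0);H=np.array([.5713,.1525]);d=np.array([.9925,-.122]);e=np.array([.122,.9925])
print(s["clock"],"TCP u,e,z",((t[:2]-H)@d*1000).round(1),((t[:2]-H)@e*1000).round(1),(t[2]*1000).round(1),np.round(s["contact_force"],1))
u=(P[...,:2]-H)@d*1000;v=(P[...,:2]-H)@e*1000;h=P[...,2]*1000-42
m=(abs(v)<22)&(u>-60)&(u<70)&(h>-20)&(h<95)
for k in range(-60,70,5):
    a=m&(u>=k)&(u<k+5)
    if a.any():print(k,a.sum(),np.percentile(h[a],[3,50,97]).round(),np.percentile(np.nan_to_num(v[a]),[0,100]).round())
# end alignment in v
for lo,hi in((-45,-15),(-15,20),(20,60)):
    a=(abs(v)<40)&(u>lo)&(u<hi)&(h>0)&(h<95);print("v-range",lo,np.percentile(v[a],[1,50,99]).round(1))
E
python3 prof.py pics/f.png
```

```text
clock: 6.95
tool_pos: [0.5646, 0.0711, 0.1647]
eef_rot: [0.062, 0.998, -0.0, -0.002]
contact_force: [0.7, -0.6, -1.5]
opening: 0.678
finger_force: 10.0
clock: 7.65
tool_pos: [0.5774, 0.1497, 0.118]
eef_rot: [0.062, 0.998, -0.001, -0.001]
contact_force: [0.9, -0.2, -0.8]
opening: 0.681
finger_force: 10.0
7.7 TCP u,e,z 6.9 -1.7 118.7 [ 0.  -1.1 -1.2]
-35 1431 [33. 70. 72.] [-22.  22.]
-30 1401 [35. 71. 73.] [-22.  22.]
-25 858 [70. 72. 73.] [-22.  22.]
-20 840 [71. 72. 73.] [-22.  22.]
-15 807 [70. 72. 73.] [-22.  22.]
-10 782 [70. 72. 73.] [-22.  22.]
-5 774 [71. 72. 73.] [-22.  22.]
0 2745 [71. 81. 94.] [-22.  22.]
5 178 [72. 85. 94.] [-22.   1.]
v-range -45 [-31.8  -1.5  27.6]
v-range -15 [-38.5  -1.6  37.8]Traceback (most recent call last):
  File "prof.py", line 15, in <module>
    a=(abs(v)<40)&(u>lo)&(u<hi)&(h>0)&(h<95);print("v-range",lo,np.percentile(v[a],[1,50,99]).round(1))
                                                                ~~~~~~~~~~~~~^^^^^^^^^^^^^^^^
    return _quantile_unchecked(
        a, q, axis, out, overwrite_input, method, keepdims, weights)
    return _ureduce(a,
                    func=_quantile_ureduce_func,
    ...<5 lines>...
                    overwrite_input=overwrite_input,
                    method=method)
    r = func(a, **kwargs)
    result = _quantile(arr,
                       quantiles=q,
    ...<2 lines>...
                       out=out,
                       weights=wgt)
    slices_having_nans = np.isnan(arr[-1, ...])
                                  ~~~^^^^^^^^^
IndexError: index -1 is out of bounds for axis 0 with size 0
```

View pics/f.png

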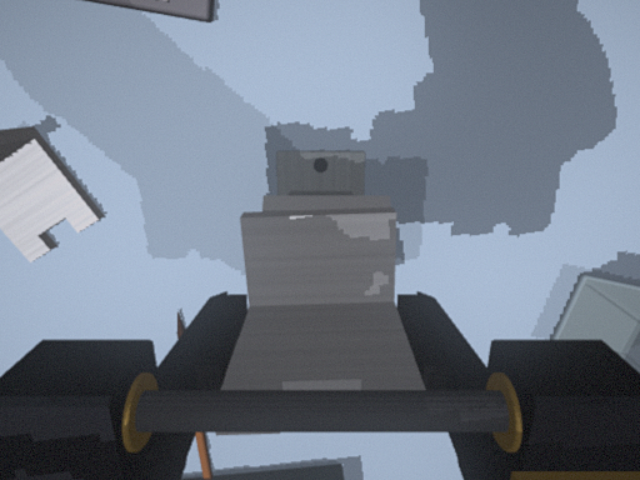

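```bash
cat > ends.py <<'E'
from h import *
def run():
    p,P=snap("wrist");s=r.get_state();t=np.array(s["tool_pos"])
    H=np.array([.5713,.1525]);d=np.array([.9925,-.122]);e=np.array([.122,.9925])
    u=(P[...,:2]-H)@d*1000;v=(P[...,:2]-H)@e*1000;h=P[...,2]*1000-42
    print(s["clock"],"TCP u,e,z",((t[:2]-H)@d*1000).round(1),((t[:2]-H)@e*1000).round(1),(t[2]*1000).round(1))
    for n,a in(("homefoot",(h>25)&(h<40)),("part",(h>60)&(h<76)&(u<0)),("wing/base",(h>-40)&(h<-30))):
        a=a&(abs(v)<45)&(u>-60)&(u<60)
        for k in range(-60,20,3):
            b=a&(u>=k)&(u<k+3)
            if b.sum()>40: print(n,k,b.sum(),np.percentile(v[b],[.5,1.5,98.5,99.5]).round(1),np.median(h[b]).round(1))
run()
E
python3 ends.py
```

```text
7.75 TCP u,e,z 7.2 -1.4 119.2
homefoot -33 456 [-28.9 -28.2  30.1  30.8] 33.9
homefoot -30 641 [-28.7 -28.1  30.   30.4] 36.5
homefoot -27 162 [-28.9 -28.6  26.2  29. ] 37.8
part -36 402 [-13.7 -12.2  27.   27.4] 69.4
part -33 911 [-32.  -31.4  26.3  27.1] 72.0
part -30 733 [-31.9 -31.1  26.5  27.1] 72.2
part -27 725 [-31.8 -31.2  27.   27.5] 72.2
part -24 696 [-31.9 -31.3  26.9  27.6] 72.2
part -21 708 [-31.5 -30.9  27.4  27.8] 72.2
part -18 679 [-31.5 -31.1  27.3  28. ] 72.2
part -15 671 [-31.3 -30.7  27.4  28.1] 72.3
part -12 654 [-31.3 -30.8  27.4  27.9] 72.3
part -9 652 [-31.4 -30.7  27.2  27.9] 72.3
part -6 635 [-31.1 -30.5  27.2  28.1] 72.3
part -3 626 [-31.2 -30.6  27.9  28.4] 72.4
wing/base -45 172 [-34.6 -29.4  25.   25.5] -36.9
wing/base -42 273 [-42.3 -29.5  24.9  25.6] -36.8
wing/base -39 281 [-29.5 -28.7  24.9  25.7] -36.6
wing/base -36 275 [-29.6 -28.9  24.9  25.9] -36.6
wing/base -33 268 [-29.8 -29.1  24.9  25.1] -36.6
wing/base -30 241 [-29.9 -29.1  25.1  39. ] -36.7
wing/base -27 256 [-30.1 -29.4  24.7  25.3] -36.8
wing/base -24 275 [-29.3 -28.6  25.2  25.4] -36.7
wing/base -21 281 [-29.5 -28.8  24.7  25.5] -36.5
wing/base -18 47 [-29.5 -29.5  26.9  28.9] -36.8
```

```bash
python3 -m pendant '[{"claw":0.6,"dx":4.3,"dy":2.2,"dz":-7,"twist":0},{"claw":0.6,"dx":4.3,"dy":2.2,"dz":-12,"twist":0},{"claw":0.6,"dx":4.3,"dy":2.2,"dz":-12,"twist":0},{"claw":0.6,"dx":4.3,"dy":2.2,"dz":-12,"twist":0}]' 8
python3 ends.py
```

```text
clock: 8.15
tool_pos: [0.582, 0.1528, 0.1066]
eef_rot: [0.062, 0.998, -0.0, -0.0]
contact_force: [0.1, 0.4, -1.9]
opening: 0.68
finger_force: 8.0
8.2 TCP u,e,z 10.6 1.8 106.7
homefoot -33 483 [-28.6 -28.1  29.7  30.3] 34.0
homefoot -30 730 [-28.8 -28.3  30.   30.6] 36.4
homefoot -27 256 [-28.8 -28.3  28.4  29.7] 37.8
part -30 355 [-28.6 -27.7  29.4  30.4] 60.4
part -27 389 [-28.6 -28.1  29.8  30.1] 60.5
part -24 392 [-28.5 -27.9  28.9  30.7] 60.4
part -21 373 [-28.1 -27.5  30.5  30.9] 60.4
part -18 380 [-28.3 -27.8  30.2  30.7] 60.5
part -15 388 [-28.4 -27.4  30.7  31.1] 60.5
part -12 391 [-28.1 -27.5  30.9  31.4] 60.4
part -9 369 [-28.3 -27.3  30.3  31. ] 60.5
part -6 402 [-28.  -27.6  30.7  31.2] 60.4
part -3 396 [-38.4 -36.9  31.4  40.5] 60.5
wing/base -45 223 [-29.8 -29.2  25.   25.4] -36.9
wing/base -42 303 [-30.1 -29.3  24.9  25.4] -36.7
wing/base -39 301 [-29.4 -29.   24.8  25.5] -36.7
wing/base -36 295 [-29.6 -29.2  24.8  25.5] -36.6
wing/base -33 291 [-29.6 -29.   24.9  25.6] -36.7
wing/base -30 291 [-29.8 -29.   25.5  25.8] -36.7
wing/base -27 291 [-30.  -29.2  24.3  25. ] -36.8
wing/base -24 277 [-30.2 -29.9  24.3  25. ] -36.6
wing/base -21 316 [-29.7 -29.3  24.3  25.1] -36.5
wing/base -18 50 [-29.5 -29.4  25.2  25.3] -36.8
```

```bash
python3 -m pendant '[{"claw":0.6,"dx":0,"dy":0,"dz":-6,"twist":0},{"claw":0.6,"dx":0,"dy":0,"dz":-10,"twist":0},{"claw":0.6,"dx":2,"dy":-0.5,"dz":-14,"twist":0},{"claw":0.6,"dx":4,"dy":-0.8,"dz":-18,"twist":0},{"claw":0.6,"dx":6,"dy":-1,"dz":-22,"twist":0},{"claw":0.6,"dx":6,"dy":-1,"dz":-22,"twist":0}]' 8
sed -i 's/^for lo,hi.*$/import sys;sys.exit()/' prof.py
python3 prof.py pics/g.png
```

```text
clock: 8.8
tool_pos: [0.5885, 0.1518, 0.0843]
eef_rot: [0.062, 0.998, -0.0, 0.0]
contact_force: [0.4, -0.1, -2.1]
opening: 0.678
finger_force: 8.0  File "prof.py", line 15
    a=(abs(v)<40)&(u>lo)&(u<hi)&(h>0)&(h<95);print("v-range",lo,np.percentile(v[a],[1,50,99]).round(1))
IndentationError: unexpected indent
```

```bash
head -14 prof.py > p2 && mv p2 prof.py; python3 prof.py pics/g.png
```

```text
8.85 TCP u,e,z 17.0 1.4 84.4 [-0.8  0.  -1.2]
-35 474 [32. 34. 36.] [-22.  22.]
-30 1572 [35. 42. 47.] [-22.  22.]
-25 946 [45. 46. 47.] [-22.  22.]
-20 900 [44. 45. 46.] [-22.  22.]
-15 859 [43. 44. 45.] [-22.  22.]
-10 817 [42. 43. 44.] [-22.  22.]
-5 771 [41. 42. 43.] [-22.  22.]
0 747 [40. 41. 42.] [-22.  22.]
5 738 [39. 40. 41.] [-22.  22.]
10 3067 [40. 52. 64.] [-22.  22.]
15 4513 [61. 75. 84.] [-22.  22.]
20 29 [81. 83. 84.] [-22.   7.]
25 8 [92. 94. 95.] [-10.  14.]
```

View pics/g.png

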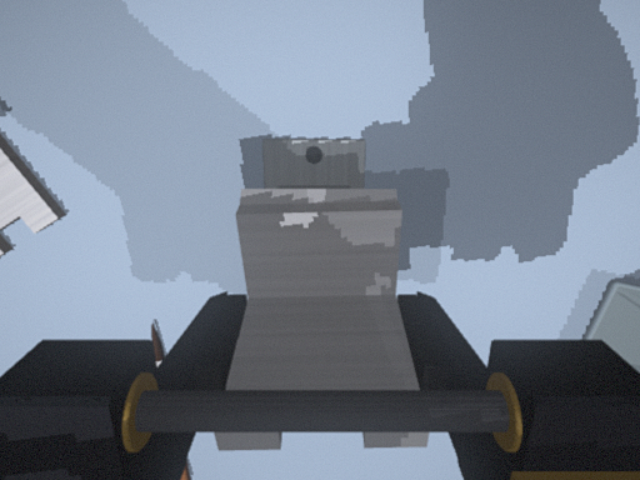

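```bash
python3 -m pendant '[{"claw":0.6,"dx":0.8,"dy":-0.2,"dz":-3,"twist":0},{"claw":0.6,"dx":1.5,"dy":-0.3,"dz":-6,"twist":0},{"claw":0.6,"dx":2,"dy":-0.4,"dz":-9,"twist":0},{"claw":0.6,"dx":2,"dy":-0.4,"dz":-9,"twist":0}]' 6
python3 prof.py pics/g2.png;python3 ends.py | grep -v base
```

```text
clock: 9.25
tool_pos: [0.5897, 0.1503, 0.0756]
eef_rot: [0.062, 0.998, -0.001, -0.0]
contact_force: [-2.1, -1.9, 2.0]
opening: 0.683
finger_force: 6.0
9.3 TCP u,e,z 18.5 0.1 75.6 [-1.6 -3.2  1.8]
-35 635 [32. 34. 41.] [-22.  22.]
-30 1760 [35. 45. 48.] [-22.  22.]
-25 1004 [45. 46. 47.] [-22.  22.]
-20 932 [43. 44. 45.] [-22.  22.]
-15 860 [41. 42. 43.] [-22.  22.]
-10 794 [39. 40. 42.] [-22.  22.]
-5 759 [37. 38. 40.] [-22.  22.]
0 705 [35. 36. 37.] [-22.  22.]
5 1137 [34. 35. 40.] [-22.  22.]
10 2253 [39. 46. 52.] [-22.  22.]
15 2755 [52. 59. 65.] [-22.  22.]
20 2184 [64. 69. 73.] [-22.  22.]
25 757 [85. 88. 90.] [-22.  22.]
30 443 [83. 89. 90.] [-22.  22.]
35 154 [86. 88. 88.] [-22.  22.]
9.35 TCP u,e,z 18.5 0.1 75.6
homefoot -33 746 [-28.8 -28.1  29.8  30.6] 34.0
homefoot -30 333 [-28.6 -28.2  30.   30.5] 35.4
homefoot -9 278 [-28.8 -27.9  30.2  30.7] 39.7
homefoot -6 597 [-28.9 -28.4  29.6  30.1] 38.9
homefoot -3 609 [-28.7 -28.3  30.1  30.5] 37.9
homefoot 0 580 [-29.  -28.4  29.7  30.2] 36.7
homefoot 3 566 [-28.9 -28.3  30.   30.6] 35.5
homefoot 6 917 [-41.2 -39.6  41.2  42.7] 34.9
homefoot 9 992 [-36.9 -36.2  37.4  38.2] 38.0
```

```bash
python3 -m pendant '[{"claw":0.6,"dx":0.6,"dy":0,"dz":-3,"twist":0},{"claw":0.6,"dx":1.2,"dy":0,"dz":-6,"twist":0},{"claw":0.6,"dx":1.5,"dy":0,"dz":-8,"twist":0},{"claw":0.6,"dx":1.5,"dy":0,"dz":-8,"twist":0}]' 6
python3 prof.py pics/g2.png;python3 ends.py | grep -v base
```

```text
clock: 9.75
tool_pos: [0.5916, 0.1509, 0.0673]
eef_rot: [0.062, 0.998, -0.0, -0.0]
contact_force: [-0.2, -2.6, -0.7]
opening: 0.68
finger_force: 6.0
9.8 TCP u,e,z 20.3 1.8 67.3 [-0.3 -0.5 -1.9]
-35 634 [32. 34. 36.] [-22.  22.]
-30 2498 [35. 47. 52.] [-22.  22.]
-25 1352 [51. 53. 54.] [-22.  22.]
-20 904 [47. 49. 51.] [-22.  22.]
-15 792 [43. 45. 47.] [-22.  22.]
-10 708 [39. 41. 43.] [-22.  22.]
-5 618 [35. 37. 39.] [-22.  22.]
0 580 [31. 33. 35.] [-22.  22.]
5 1208 [30. 32. 35.] [-22.  22.]
10 1538 [34. 38. 41.] [-22.  22.]
15 1703 [40. 44. 47.] [-22.  22.]
20 1847 [46. 50. 54.] [-22.  22.]
25 1890 [53. 56. 59.] [-22.  22.]
30 46 [57. 58. 58.] [-18.  22.]
35 476 [69. 70. 73.] [-22.  22.]
40 1022 [70. 74. 77.] [-22.  22.]
45 81 [67. 75. 76.] [-22.  22.]
9.85 TCP u,e,z 20.3 2.5 67.4
homefoot -33 874 [-27.2 -26.6  31.7  32.4] 34.0
homefoot -30 1222 [-27.1 -26.5  31.6  32.2] 36.6
homefoot -27 434 [-27.1 -26.3  31.4  32.2] 38.1
homefoot -9 49 [-27.4 -26.6  30.5  31.5] 39.8
homefoot -6 521 [-27.1 -26.5  31.5  32.2] 38.7
homefoot -3 494 [-27.2 -26.3  31.7  32.3] 36.2
homefoot 0 484 [-27.  -26.4  31.6  32.1] 33.9
homefoot 3 436 [-27.1 -26.4  31.3  32.2] 31.4
homefoot 6 1105 [-27.1 -26.6  31.7  32.1] 31.6
homefoot 9 1957 [-40.5 -39.8  43.8  44.6] 35.0
homefoot 12 1049 [-34.  -31.5  36.7  38.5] 38.4
homefoot 15 48 [-27.2 -26.7  29.4  30.9] 39.6
```

```bash
python3 -m pendant '[{"claw":0.6,"dx":-1.5,"dy":0.2,"dz":-2,"twist":0},{"claw":0.6,"dx":-3,"dy":0.4,"dz":-4,"twist":0},{"claw":0.6,"dx":-4,"dy":0.5,"dz":-6,"twist":0},{"claw":0.6,"dx":-4,"dy":0.5,"dz":-8,"twist":0},{"claw":0.6,"dx":-4,"dy":0.5,"dz":-8,"twist":0}]' 6
python3 prof.py pics/g2.png
```

```text
clock: 10.35
tool_pos: [0.5877, 0.1533, 0.0598]
eef_rot: [0.061, 0.998, 0.001, 0.0]
contact_force: [0.5, 0.5, 2.9]
opening: 0.681
finger_force: 6.0
10.4 TCP u,e,z 16.2 2.8 59.7 [ 0.6 -0.2  2.6]
-35 1152 [33. 35. 47.] [-22.  22.]
-30 2356 [35. 48. 51.] [-22.  22.]
-25 860 [45. 48. 50.] [-22.  22.]
-20 834 [-19.  42.  45.] [-22.  22.]
-15 673 [35. 38. 40.] [-22.  22.]
-10 842 [30. 34. 95.] [-22.  22.]
-5 487 [25. 28. 30.] [-22.  22.]
0 1132 [23. 26. 28.] [-22.  22.]
5 1438 [27. 30. 33.] [-22.  22.]
10 1528 [32. 35. 38.] [-22.  22.]
15 1614 [37. 40. 43.] [-22.  22.]
20 1732 [42. 45. 48.] [-22.  22.]
25 776 [47. 49. 50.] [-22.  22.]
35 730 [59. 61. 63.] [-22.  22.]
40 815 [58. 64. 66.] [-22.  22.]
45 21 [48. 62. 63.] [-9. 15.]
```

```bash
python3 -m pendant '[{"claw":0.6,"dx":-2,"dy":0.2,"dz":-1.5,"twist":0},{"claw":0.6,"dx":-2,"dy":0.2,"dz":-1.5,"twist":0},{"claw":0.72,"dx":-2,"dy":0.2,"dz":-1.5,"twist":0},{"claw":0.75,"dx":-2,"dy":0.2,"dz":-1.5,"twist":0},{"claw":0.75,"dx":-2,"dy":0.2,"dz":-1.5,"twist":0}]' 5
python3 prof.py pics/g2.png;python3 ends.py | grep -v base
```

```text
clock: 10.9
tool_pos: [0.5846, 0.1516, 0.0576]
eef_rot: [0.062, 0.998, -0.001, -0.001]
contact_force: [-0.4, -0.5, -0.1]
opening: 0.749
finger_force: 0.0
10.95 TCP u,e,z 13.4 0.8 57.7 [-0.  -0.4 -0.7]
-35 1531 [33. 44. 47.] [-22.  22.]
-30 1927 [35. 48. 50.] [-22.  22.]
-25 829 [43. 46. 48.] [-22.  22.]
-20 946 [-19.  40.  43.] [-22.  22.]
-15 1918 [34. 93. 95.] [-22.  22.]
-10 522 [28. 31. 33.] [-22.  22.]
-5 475 [23. 26. 28.] [-22.  22.]
0 1318 [23. 25. 28.] [-22.  22.]
5 1464 [27. 30. 33.] [-22.  22.]
10 1566 [32. 35. 38.] [-22.  22.]
15 1642 [37. 40. 43.] [-22.  22.]
20 1633 [42. 45. 47.] [-22.  22.]
25 20 [45. 46. 46.] [-19.  18.]
30 346 [56. 57. 59.] [-22.  22.]
35 1037 [56. 60. 63.] [-22.  22.]
40 647 [52. 64. 66.] [-22.  22.]
45 22 [46. 58. 62.] [-9. 15.]
11.0 TCP u,e,z 13.7 1.0 57.8
homefoot -33 956 [-26.2 -25.6  32.5  33.1] 34.0
homefoot -30 260 [-26.  -25.6  33.   33.3] 35.0
homefoot -18 315 [-26.2 -25.5  32.   32.9] 39.2
homefoot -15 530 [-26.2 -25.5  32.5  33.2] 36.8
homefoot -12 476 [-26.2 -25.7  32.4  33.1] 33.8
homefoot -9 444 [-26.2 -25.3  32.6  33.2] 30.8
homefoot -6 410 [-26.  -25.2  32.3  32.9] 27.8
homefoot -3 152 [-25.8 -25.3  32.6  33.2] 25.6
homefoot 0 325 [-44.1 -43.4  43.2  44.2] 25.6
homefoot 3 2057 [-44.6 -44.1  44.   44.7] 28.1
homefoot 6 1333 [-32.2 -31.8  35.1  35.4] 30.2
homefoot 9 1353 [-32.2 -31.7  35.   35.5] 33.1
homefoot 12 1413 [-32.3 -31.9  35.   35.5] 36.1
homefoot 15 1106 [-32.4 -32.   35.2  35.6] 38.5
homefoot 18 150 [-33.  -32.9  35.6  35.7] 38.1
```

```bash
python3 ends.py | grep base | head -4; python3 -m pendant '[{"claw":0.6,"dx":0,"dy":0,"dz":-4,"twist":0},{"claw":0.6,"dx":0,"dy":0,"dz":-4,"twist":0},{"claw":0.6,"dx":0,"dy":0,"dz":-4,"twist":0},{"claw":0.6,"dx":-0.3,"dy":-2.5,"dz":-4,"twist":0},{"claw":0.6,"dx":-0.6,"dy":-5.3,"dz":-4,"twist":0},{"claw":0.6,"dx":-0.6,"dy":-5.3,"dz":-4,"twist":0},{"claw":0.75,"dx":-0.6,"dy":-5.3,"dz":-4,"twist":0},{"claw":0.75,"dx":-0.6,"dy":-5.3,"dz":-4,"twist":0}]' 8
python3 prof.py pics/g2.png;python3 ends.py
```

```text
wing/base -45 349 [-29.7 -29.1  24.5  25. ] -37.1
wing/base -42 475 [-30.  -29.4  25.1  25.7] -36.8
wing/base -39 457 [-30.  -29.4  24.5  25.1] -36.6
wing/base -36 451 [-29.7 -29.   24.7  25.3] -36.6
clock: 11.85
tool_pos: [0.5844, 0.1466, 0.0542]
eef_rot: [0.062, 0.998, -0.0, -0.001]
contact_force: [-0.2, -0.2, -0.5]
opening: 0.748
finger_force: 0.0
11.9 TCP u,e,z 13.8 -4.1 54.2 [0.7 0.3 0.5]
-35 1679 [33. 44. 47.] [-22.  22.]
-30 2011 [35. 48. 50.] [-22.  22.]
-25 847 [43. 46. 48.] [-22.  22.]
-20 987 [-19.  40.  43.] [-22.  22.]
-15 4421 [34. 92. 94.] [-22.  22.]
-10 2591 [29. 94. 95.] [-22.  22.]
-5 511 [23. 26. 92.] [-22.  22.]
0 1366 [23. 25. 28.] [-22.  22.]
5 1542 [27. 30. 33.] [-22.  22.]
10 1642 [32. 35. 38.] [-22.  22.]
15 1734 [37. 40. 43.] [-22.  22.]
20 1243 [42. 44. 46.] [-22.  22.]
30 1008 [55. 56. 58.] [-22.  22.]
35 1096 [57. 60. 63.] [-22.  22.]
40 416 [52. 63. 65.] [-22.  22.]
45 24 [46. 50. 60.] [-17.   8.]
11.95 TCP u,e,z 13.9 -4.0 54.2
homefoot -33 1062 [-33.9 -33.3  24.6  25.3] 33.9
homefoot -30 282 [-33.8 -33.   25.   25.5] 35.1
homefoot -18 326 [-34.2 -33.5 
[... 433 characters left out ...]
.9] 33.1
homefoot 12 1490 [-37.7 -37.3  30.6  31. ] 36.1
homefoot 15 1177 [-37.6 -37.4  30.8  31. ] 38.6
homefoot 18 196 [-38.  -37.9  31.   31.1] 37.0
wing/base -45 349 [-29.7 -28.9  24.6  25.4] -37.0
wing/base -42 487 [-29.7 -29.1  24.8  25.5] -36.7
wing/base -39 475 [-29.8 -29.2  25.   25.7] -36.6
wing/base -36 457 [-29.9 -29.3  24.6  25.2] -36.6
wing/base -33 450 [-30.1 -29.6  24.7  25.3] -36.6
wing/base -30 442 [-29.6 -29.   24.8  25.5] -36.7
wing/base -27 427 [-29.8 -29.1  25.   25.7] -36.7
wing/base -24 433 [-29.9 -29.4  24.6  25.1] -36.8
wing/base -21 571 [-30.  -29.   24.6  25.2] -36.3
wing/base -18 106 [-32.8 -30.3  25.2  25.3] -36.7
wing/base -15 87 [-29.7 -29.7  25.8  27.6] -36.8
```

```bash
python3 -m pendant '[{"claw":0.75,"dx":0,"dy":0,"dz":40,"twist":0},{"claw":0.8,"dx":0,"dy":0,"dz":85,"twist":0},{"claw":0.8,"dx":-10,"dy":-20,"dz":110,"twist":0.1},{"claw":0.8,"dx":-25,"dy":-62,"dz":120,"twist":0.21},{"claw":0.8,"dx":-42,"dy":-104,"dz":120,"twist":0.32},{"claw":0.8,"dx":-59,"dy":-146,"dz":120,"twist":0.43},{"claw":0.8,"dx":-74,"dy":-185,"dz":100,"twist":0.53},{"claw":0.8,"dx":-74,"dy":-190,"dz":90,"twist":0.53}]' 20
python3 -m pendant '[{"claw":0.85,"dx":0,"dy":0,"dz":0,"twist":0},{"claw":0.85,"dx":0,"dy":0,"dz":0,"twist":0}]' 20
python3 - <<'E'
from h import *
p,P=snap("wrist")
for n,c,lo,hi,rad in(("fal",(.535,-.035),.004,.07,.06),("falfoot",(.503,-.048),.025,.07,.045)):
    q=P[(np.hypot(P[...,0]-c[0],P[...,1]-c[1])<rad)&(P[...,2]>lo)&(P[...,2]<hi)]
    rc=cv2.minAreaRect((q[:,:2]*1000).astype(np.float32));print(n,len(q),np.round(rc[0],1),np.round(rc[1],1),round(rc[2],1),np.percentile(q[:,2],95))
s=r.get_state();print(s["clock"],s["tool_pos"],s["eef_rot"])
E
```

```text
clock: 12.75
tool_pos: [0.507, -0.0502, 0.1431]
eef_rot: [-0.198, 0.98, -0.002, -0.003]
contact_force: [-0.7, 0.2, 0.9]
opening: 0.796
finger_force: 0.0
clock: 12.95
tool_pos: [0.5117, -0.0415, 0.1445]
eef_rot: [-0.202, 0.979, 0.001, 0.001]
contact_force: [-0.8, 0.4, 0.2]
opening: 0.853
finger_force: 0.0
fal 4461 [532.9 -34.6] [68.8 60.1] 23.3 0.046630721195191294
falfoot 1288 [505.3 -46.5] [ 8.5 59.9] 23.5 0.0471118802706138
13.0 [ 0.51206418 -0.0409643   0.14476919] [-2.02712376e-01  9.79237710e-01  5.64537595e-04  9.38783798e-04]
```

```bash
python3 -m pendant '[{"claw":0.8,"dx":-2,"dy":-3,"dz":-45,"twist":0},{"claw":0.8,"dx":-2,"dy":-3,"dz":-90,"twist":0},{"claw":0.8,"dx":-2,"dy":-3,"dz":-120,"twist":0},{"claw":0.8,"dx":-2,"dy":-3,"dz":-137,"twist":0},{"claw":0.6,"dx":-2,"dy":-3,"dz":-138,"twist":0},{"claw":0.6,"dx":-2,"dy":-3,"dz":-138,"twist":0},{"claw":0.6,"dx":-2,"dy":-3,"dz":-138,"twist":0},{"claw":0.6,"dx":-2,"dy":-3,"dz":-138,"twist":0}]' 20
python3 -m pendant '[{"claw":0.6,"dx":0,"dy":0,"dz":0,"twist":0},{"claw":0.6,"dx":0,"dy":0,"dz":15,"twist":0},{"claw":0.6,"dx":0,"dy":0,"dz":45,"twist":0},{"claw":0.6,"dx":0,"dy":0,"dz":90,"twist":0},{"claw":0.6,"dx":0,"dy":0,"dz":130,"twist":0},{"claw":0.6,"dx":0,"dy":0,"dz":160,"twist":0},{"claw":0.6,"dx":0,"dy":0,"dz":160,"twist":0},{"claw":0.6,"dx":0,"dy":0,"dz":160,"twist":0}]' 20
python3 - <<'E'
from h import *
p,P=snap("wrist");cv2.imwrite("pics/k.png",cv2.resize(p,(640,480)))
E
```

```text
clock: 13.8
tool_pos: [0.5099, -0.0458, 0.0074]
eef_rot: [-0.202, 0.979, -0.0, 0.001]
contact_force: [0.1, -0.2, -2.0]
opening: 0.676
finger_force: 20.0
clock: 14.6
tool_pos: [0.509, -0.0466, 0.1667]
eef_rot: [-0.201, 0.98, -0.0, 0.001]
contact_force: [-0.1, -0.2, -1.5]
opening: 0.679
finger_force: 20.0
```

View pics/k.png

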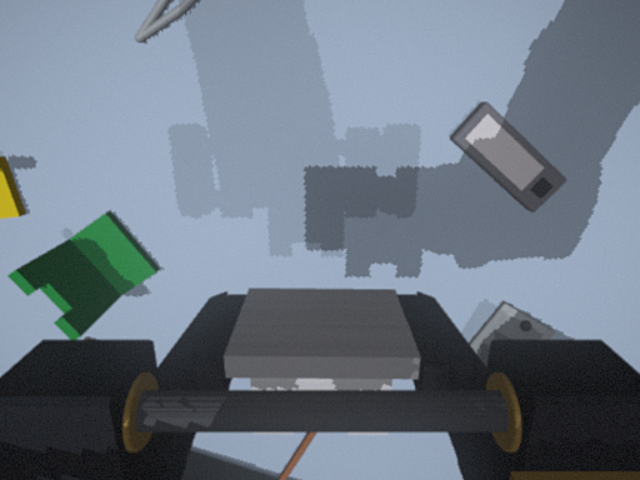

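```bash
python3 -m pendant '[{"claw":0.6,"dx":5,"dy":20,"dz":0,"twist":-0.08},{"claw":0.6,"dx":14,"dy":55,"dz":0,"twist":-0.18},{"claw":0.6,"dx":24,"dy":95,"dz":0,"twist":-0.28},{"claw":0.6,"dx":34,"dy":135,"dz":0,"twist":-0.38},{"claw":0.6,"dx":44,"dy":175,"dz":0,"twist":-0.48},{"claw":0.6,"dx":49.6,"dy":196.3,"dz":-5,"twist":-0.53},{"claw":0.6,"dx":49.6,"dy":196.3,"dz":-20,"twist":-0.53},{"claw":0.6,"dx":49.6,"dy":196.3,"dz":-20,"twist":-0.53}]' 20
python3 -m pendant '[{"claw":0.6,"dx":0,"dy":0,"dz":0,"twist":0},{"claw":0.6,"dx":0,"dy":0,"dz":0,"twist":0}]' 20
sed -i 's/(h>60)&(h<76)&(u<0)/(h>76)\&(h<130)/; s/(h>25)&(h<40)/(h>20)\&(h<52)/' ends.py; sed -i 's/(h<95)/(h<135)/' prof.py
python3 prof.py pics/l.png; python3 ends.py | grep -v base
```

```text
clock: 15.45
tool_pos: [0.5561, 0.1504, 0.1429]
eef_rot: [0.061, 0.998, -0.002, -0.003]
contact_force: [-0.3, -0.7, -1.2]
opening: 0.678
finger_force: 20.0
clock: 15.65
tool_pos: [0.5585, 0.1492, 0.146]
eef_rot: [0.062, 0.998, -0.0, -0.0]
contact_force: [-0.7, -0.1, -1.9]
opening: 0.674
finger_force: 20.0
15.7 TCP u,e,z -12.1 -4.8 146.3 [ 0.4 -0.4 -1.2]
-35 565 [32. 44. 47.] [-22.  22.]
-30 594 [35. 48. 50.] [-22.  22.]
-25 4100 [ 45. 118. 134.] [-22.  22.]
-20 472 [-19.  41. 133.] [-22.  22.]
-15 251 [33. 36. 38.] [-22.  22.]
-10 230 [28. 31. 33.] [-22.  22.]
-5 235 [23. 26. 28.] [-22.  22.]
0 500 [23. 25. 28.] [-22.  22.]
5 528 [27. 30. 33.] [-22.  22.]
10 142 [31. 33. 34.] [-21.  22.]
15 352 [105. 106. 107.] [-22.  22.]
20 412 [105. 106. 107.] [-22.  22.]
45 58 [106. 106. 107.] [-22.  22.]
15.75 TCP u,e,z -12.0 -4.6 146.5
homefoot -33 688 [-33.9 -33.2  24.6  25.4] 43.8
homefoot -30 630 [-33.6 -33.   25.1  25.7] 47.6
homefoot -27 301 [-33.7 -33.1  25.   25.5] 48.8
homefoot -24 254 [-33.8 -33.1  25.   25.5] 45.6
homefoot -21 206 [-34.  -33.2  24.6  25.3] 42.7
homefoot -18 244 [-33.8 -33.3  24.8  25.4] 39.6
homefoot -15 186 [-33.6 -32.8  25.   25.7] 36.6
homefoot -12 223 [-33.9 -33.3  24.9  25.4] 33.7
homefoot -9 183 [-34.  -33.2  24.6  25.1] 30.6
homefoot -6 168 [-33.6 -33.   24.6  25.1] 27.9
homefoot -3 179 [-33.5 -33.   24.9  25.4] 25.0
homefoot 0 402 [-33.6 -32.9  24.9  25.5] 24.2
homefoot 3 434 [-34.  -33.3  24.8  25.4] 27.2
homefoot 6 447 [-34.  -33.5  24.4  25.2] 30.1
homefoot 9 360 [-33.6 -32.7  25.   25.6] 32.9
part -24 1364 [-44.8 -44.6  39.8  40.3] 118.9
part -21 4571 [-41.4 -40.1  32.4  33.4] 117.0
part 15 100 [-34.  -33.9  22.5  23.5] 106.9
part 18 518 [-34.  -33.4  24.8  25.3] 106.6
```

View pics/l.png

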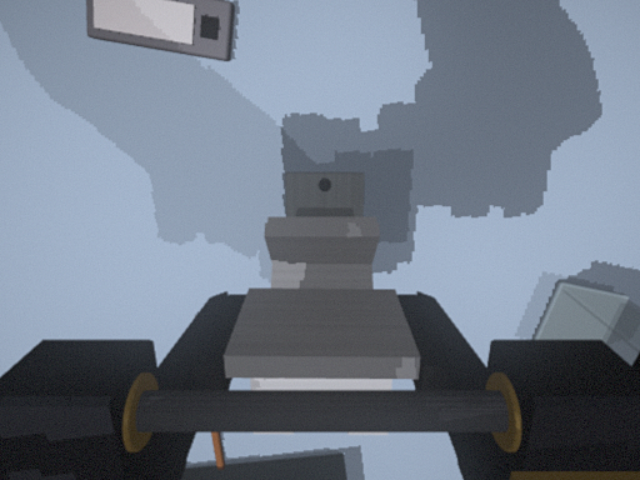

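```bash
python3 -m pendant '[{"claw":0.6,"dx":0,"dy":0,"dz":-12,"twist":0},{"claw":0.6,"dx":0,"dy":0,"dz":-24,"twist":0},{"claw":0.6,"dx":0,"dy":0,"dz":-32,"twist":0},{"claw":0.6,"dx":-1,"dy":0.1,"dz":-36,"twist":0},{"claw":0.6,"dx":-2,"dy":0.2,"dz":-41,"twist":0},{"claw":0.6,"dx":-2.5,"dy":0.3,"dz":-45,"twist":0},{"claw":0.6,"dx":-2.5,"dy":0.3,"dz":-45,"twist":0}]' 12
python3 prof.py pics/l2.png; python3 ends.py | grep -v base
```

```text
clock: 16.45
tool_pos: [0.5559, 0.1505, 0.1009]
eef_rot: [0.062, 0.998, -0.0, -0.0]
contact_force: [-0.5, -0.7, -0.3]
opening: 0.677
finger_force: 12.0
16.5 TCP u,e,z -15.0 -3.7 101.1 [ 0.3 -0.1 -0.3]
-45 23 [135. 135. 135.] [-21.  21.]
-40 6 [134. 134. 135.] [-19.  21.]
-35 924 [33. 44. 47.] [-22.  22.]
-30 4391 [36. 89. 99.] [-22.  22.]
-25 2641 [ 45.  70. 100.] [-22.  22.]
-20 796 [-19.  -6.  43.] [-22.  22.]
-15 233 [34. 36. 38.] [-22.  22.]
0 325 [65. 66. 67.] [-22.  22.]
5 840 [65. 66. 67.] [-22.  22.]
10 804 [66. 67. 68.] [-22.  22.]
15 23 [66. 67. 67.] [-20.  21.]
30 131 [71. 72. 73.] [-22.  22.]
35 355 [71. 72. 74.] [-22.  22.]
40 343 [66. 73. 74.] [-22.  22.]
45 10 [68. 73. 73.] [-20.  21.]
16.55 TCP u,e,z -15.0 -3.6 101.2
homefoot -33 1199 [-33.8 -33.2  24.8  25.4] 43.6
homefoot -30 1135 [-33.9 -33.2  25.   25.5] 47.4
homefoot -27 394 [-33.7 -32.9  24.5  25.5] 48.7
homefoot -24 286 [-33.8 -33.4  25.   25.5] 45.8
homefoot -21 297 [-34.  -33.3  24.6  25.5] 42.7
homefoot -18 238 [-33.8 -33.3  24.9  25.2] 39.7
homefoot -15 253 [-34.  -33.4  24.9  25.2] 36.8
homefoot -12 67 [-33.2 -32.7  25.2  25.5] 34.6
part -51 119 [-44.9 -44.8  44.7  44.8] 129.5
part -48 111 [-43.9 -42.8  43.7  44. ] 128.8
part -45 87 [-41.  -40.9  34.9  34.9] 128.7
part -42 71 [-40.8 -40.7  34.6  34.7] 128.6
part -30 2756 [-41.4 -32.5  26.3  35.4] 95.5
part -27 4530 [-44.9 -44.6  42.5  43.3] 98.1
part -24 2596 [-41.5 -40.9  34.9  35.4] 99.0
part -21 508 [-40.8 -40.7  34.5  34.7] 104.6
part -18 546 [-40.9 -40.8  34.6  34.7] 104.6
part -15 336 [-40.8 -40.7  34.7  34.8] 122.7
part -12 358 [-40.8 -40.7  34.6  34.6] 121.1
part -9 397 [-40.8 -40.7  34.6  34.6] 117.6
part -6 233 [-40.9 -40.7  34.6  34.6] 119.0
```

```bash
sed -i 's/(h>76)&(h<130)/(h>55)\&(h<76)\&(u>-2)/' ends.py; python3 ends.py | grep part; python3 -m pendant '[{"claw":0.6,"dx":-0.3,"dy":0,"dz":-4,"twist":0},{"claw":0.6,"dx":-0.5,"dy":0,"dz":-8,"twist":0},{"claw":0.6,"dx":-0.5,"dy":0,"dz":-10,"twist":0},{"claw":0.6,"dx":-0.5,"dy":0,"dz":-10,"twist":0}]' 12
python3 prof.py pics/l2.png; python3 ends.py | grep -v base
```

```text
part 3 644 [-32.8 -32.3  25.8  26.6] 66.1
part 6 658 [-32.8 -32.1  26.2  26.7] 66.6
part 9 690 [-32.8 -32.2  25.9  26.7] 67.2
part 12 626 [-33.1 -32.5  25.8  26.4] 67.7
part 15 60 [-32.7 -31.9  25.5  25.8] 67.5
clock: 17.0
tool_pos: [0.5555, 0.1506, 0.0909]
eef_rot: [0.062, 0.998, 0.0, -0.0]
contact_force: [0.6, -0.5, 0.8]
opening: 0.68
finger_force: 12.0
17.05 TCP u,e,z -15.4 -3.8 91.0 [ 0.1  0.4 -0.1]
-45 3114 [125. 129. 131.] [-22.  22.]
-40 2772 [129. 131. 132.] [-22.  22.]
-35 3240 [ 33.  85. 129.] [-22.  22.]
-30 2667 [35. 63. 89.] [-22.  22.]
-25 750 [44. 48. 59.] [-22.  22.]
-20 823 [-19.  -6.  44.] [-22.  22.]
-10 67 [56. 56. 57.] [-21.  22.]
-5 949 [55. 57. 59.] [-22.  22.]
0 969 [57. 59. 60.] [-22.  22.]
5 962 [59. 61. 62.] [-22.  22.]
10 248 [61. 62. 62.] [-22.  22.]
25 645 [67. 68. 70.] [-22.  22.]
30 588 [68. 70. 71.] [-22.  22.]
35 472 [68. 72. 73.] [-22.  22.]
40 256 [63. 73. 74.] [-22.  22.]
17.1 TCP u,e,z -15.4 -3.7 91.2
homefoot -33 1345 [-33.8 -33.2  24.7  25.5] 44.0
homefoot -30 1354 [-34.  -33.3  24.9  25.4] 47.2
homefoot -27 517 [-42.  -41.3  34.9  35.8] 49.1
homefoot -24 457 [-39.9 -37.8  33.   33.9] 46.6
homefoot -21 519 [-33.7 -32.7  25.4  26. ] 43.7
part -3 511 [-32.9 -32.2  25.7  26.3] 57.4
part 0 779 [-32.9 -32.3  25.6  26.3] 58.4
part 3 791 [-32.9 -32.3  25.6  26.2] 59.5
part 6 792 [-33.  -32.3  25.7  26.3] 60.6
part 9 599 [-32.9 -32.1  25.8  26.3] 61.6
```

```bash
python3 -m pendant '[{"claw":0.6,"dx":-0.1,"dy":-0.9,"dz":0,"twist":0},{"claw":0.6,"dx":0.3,"dy":-0.9,"dz":-3,"twist":0},{"claw":0.6,"dx":0.8,"dy":-1,"dz":-6,"twist":0},{"claw":0.6,"dx":1.3,"dy":-1.1,"dz":-10,"twist":0},{"claw":0.6,"dx":1.3,"dy":-1.1,"dz":-10,"twist":0}]' 10
python3 prof.py pics/l2.png; python3 ends.py | grep -v base
```

```text
clock: 17.6
tool_pos: [0.5596, 0.1493, 0.0821]
eef_rot: [0.062, 0.998, 0.001, 0.003]
contact_force: [3.9, -0.2, 3.7]
opening: 0.686
finger_force: 10.0
17.65 TCP u,e,z -11.2 -4.6 82.1 [ 3.7 -1.5  4.4]
-40 4187 [117. 120. 123.] [-22.  22.]
-35 4391 [ 33.  77. 123.] [-22.  22.]
-30 2387 [34. 49. 79.] [-22.  22.]
-25 390 [43. 46. 48.] [-22.  22.]
-20 1028 [-19.  -5.  43.] [-22.  22.]
-15 159 [36. 37. 38.] [-22.  22.]
-10 433 [46. 47. 48.] [-22.  22.]
-5 1077 [47. 49. 51.] [-22.  22.]
0 1111 [50. 52. 54.] [-22.  22.]
5 1143 [52. 55. 57.] [-22.  22.]
10 480 [55. 57. 58.] [-22.  22.]
20 14 [65. 66. 66.] [-22.  21.]
25 1125 [64. 66. 68.] [-22.  22.]
30 1027 [67. 68. 71.] [-22.  22.]
35 544 [69. 71. 73.] [-22.  22.]
40 36 [63. 66. 72.] [-17.  20.]
45 3 [57. 58. 58.] [-17. -16.]
17.7 TCP u,e,z -11.2 -4.6 82.1
homefoot -33 1497 [-33.8 -33.2  24.7  25.5] 43.9
homefoot -30 1565 [-33.9 -33.3  24.9  25.4] 47.2
homefoot -27 484 [-33.9 -33.3  25.   25.5] 48.8
homefoot -24 499 [-44.8 -44.6  39.1  39.5] 46.0
homefoot -21 674 [-43.8 -41.5  36.1  37.6] 43.3
homefoot -18 283 [-33.9 -33.6  26.   26.1] 39.8
homefoot -15 201 [-33.8 -33.3  24.9  25.3] 37.2
homefoot -9 311 [-33.9 -33.9  26.1  26.1] 46.9
homefoot -6 907 [-33.8 -33.6  25.7  26.1] 47.8
homefoot -3 892 [-33.8 -32.9  25.2  25.9] 49.5
homefoot 0 740 [-33.8 -33.3  25.4  26.1] 50.9
homefoot 3 164 [-33.5 -33.2  24.1  25.2] 51.6
part 6 321 [-33.4 -32.5  25.1  25.6] 55.5
part 9 812 [-33.9 -33.3  24.7  25.4] 56.4
part 12 72 [-32.4 -31.9  25.1  25.4] 56.5
```

```bash
python3 -m pendant '[{"claw":0.6,"dx":2,"dy":-0.2,"dz":0,"twist":0},{"claw":0.6,"dx":4,"dy":-0.4,"dz":-2,"twist":0},{"claw":0.6,"dx":5,"dy":-0.5,"dz":-4,"twist":0},{"claw":0.6,"dx":6,"dy":-0.6,"dz":-6,"twist":0},{"claw":0.6,"dx":6,"dy":-0.6,"dz":-6,"twist":0}]' 8
python3 prof.py pics/l2.png; python3 ends.py | grep -v base
```

```text
clock: 18.2
tool_pos: [0.5633, 0.1485, 0.0754]
eef_rot: [0.062, 0.998, -0.0, 0.0]
contact_force: [1.8, -1.4, 3.9]
opening: 0.683
finger_force: 8.0
18.25 TCP u,e,z -7.5 -4.9 75.4 [ 3.2 -1.4  4.2]
-40 2 [113. 113. 114.] [-17.  19.]
-35 7270 [ 34. 112. 116.] [-22.  22.]
-30 4033 [ 35.  69. 116.] [-22.  22.]
-25 325 [47. 63. 67.] [-22.  22.]
-20 860 [-19.  -8.  60.] [-22.  22.]
-15 196 [48. 52. 54.] [-22.  22.]
-10 110 [41. 45. 46.] [-22.  22.]
-5 1064 [40. 42. 44.] [-22.  22.]
0 1229 [43. 45. 48.] [-22.  22.]
5 1281 [46. 49. 51.] [-22.  22.]
10 908 [50. 52. 54.] [-22.  22.]
20 55 [62. 63. 64.] [-22.  20.]
25 1444 [62. 64. 67.] [-22.  22.]
30 1375 [65. 67. 70.] [-22.  22.]
35 330 [68. 70. 71.] [-22.  22.]
40 18 [60. 65. 68.] [-17.   8.]
45 12 [59. 60. 61.] [-17.   8.]
18.3 TCP u,e,z -7.4 -4.9 75.4
homefoot -33 1706 [-33.8 -33.2  24.9  25.4] 43.9
homefoot -30 1660 [-33.9 -33.3  24.9  25.5] 47.3
homefoot -27 523 [-33.8 -33.4  24.8  25.6] 48.8
homefoot -18 441 [-44.8 -44.6  39.6  40. ] 45.6
homefoot -12 152 [-34.1 -34.1  25.9  26.1] 49.1
homefoot -9 168 [-34.3 -34.3  25.9  26. ] 45.2
homefoot -6 540 [-34.3 -34.2  25.8  25.9] 40.9
homefoot -3 1037 [-34.2 -34.1  25.8  25.9] 42.3
homefoot 0 1023 [-34.3 -34.1  25.5  25.9] 44.5
homefoot 3 1034 [-33.9 -33.3  24.9  25.5] 46.7
homefoot 6 1033 [-33.9 -33.3  24.6  25.4] 48.9
homefoot 9 840 [-34.2 -33.6  24.7  25.2] 50.8
homefoot 12 109 [-33.9 -33.4  24.   25.1] 51.8
part -3 75 [-35.7 -35.6  27.4  27.4] 60.1
part 0 71 [-35.7 -35.7  27.4  27.5] 60.1
```

```bash
python3 -m pendant '[{"claw":0.6,"dx":2,"dy":-0.2,"dz":-2,"twist":0},{"claw":0.6,"dx":3,"dy":-0.4,"dz":-4,"twist":0},{"claw":0.6,"dx":4.5,"dy":-0.5,"dz":-6,"twist":0},{"claw":0.6,"dx":5,"dy":-0.6,"dz":-8,"twist":0},{"claw":0.6,"dx":5,"dy":-0.6,"dz":-8,"twist":0}]' 6
python3 prof.py pics/l2.png; python3 ends.py | grep -v base
```

```text
clock: 18.8
tool_pos: [0.5675, 0.148, 0.0668]
eef_rot: [0.062, 0.998, -0.0, -0.0]
contact_force: [0.3, -1.4, 3.9]
opening: 0.68
finger_force: 6.0
18.85 TCP u,e,z -3.2 -4.9 66.8 [ 1.1 -0.7  3.7]
-35 2270 [32. 46. 59.] [-22.  22.]
-30 7624 [ 36. 104. 107.] [-22.  22.]
-25 1435 [ 55. 106. 107.] [-22.  22.]
-20 1149 [-19.  -5.  54.] [-22.  22.]
-15 423 [45. 47. 49.] [-22.  22.]
-10 353 [40. 42. 44.] [-22.  22.]
-5 339 [35. 37. 39.] [-22.  22.]
0 1298 [34. 37. 40.] [-22.  22.]
5 1459 [38. 41. 45.] [-22.  22.]
10 1440 [43. 46. 49.] [-22.  22.]
15 14 [47. 47. 48.] [-21.  20.]
20 212 [58. 59. 61.] [-22.  22.]
25 1859 [58. 61. 65.] [-22.  22.]
30 1772 [63. 66. 68.] [-22.  22.]
35 13 [66. 67. 68.] [-21.  18.]
40 2 [60. 61. 62.] [-17.   7.]
18.9 TCP u,e,z -3.2 -4.9 66.8
homefoot -33 1916 [-33.9 -33.4  24.8  25.4] 43.7
homefoot -30 1192 [-33.7 -33.   25.   25.4] 46.1
homefoot -18 325 [-33.9 -33.4  24.7  25.3] 50.7
homefoot -15 1095 [-44.9 -44.7  40.   40.6] 46.3
homefoot -12 795 [-42.6 -42.2  33.8  34.3] 45.6
homefoot -9 403 [-35.5 -35.4  26.9  27.1] 42.4
homefoot -6 376 [-35.5 -35.3  26.9  27.1] 39.4
homefoot -3 404 [-35.7 -35.4  27.   27.2] 36.6
homefoot 0 1150 [-35.5 -35.2  26.6  26.9] 35.8
homefoot 3 1252 [-35.4 -35.   26.6  27. ] 38.5
homefoot 6 1223 [-34.2 -33.5  25.   25.8] 41.5
homefoot 9 1232 [-33.9 -33.5  24.8  25.3] 44.5
homefoot 12 1125 [-34.1 -33.3  24.8  25.4] 47.2
part 0 45 [-35.7 -35.7  27.3  27.5] 58.8
```

```bash
python3 -m pendant '[{"claw":0.7,"dx":0,"dy":0,"dz":0,"twist":0},{"claw":0.8,"dx":0,"dy":0,"dz":0,"twist":0},{"claw":0.8,"dx":0.2,"dy":1.6,"dz":-5,"twist":0},{"claw":0.8,"dx":0.2,"dy":1.6,"dz":-10,"twist":0},{"claw":0.8,"dx":0.2,"dy":1.6,"dz":-14,"twist":0},{"claw":0.8,"dx":0.2,"dy":1.6,"dz":-14,"twist":0}]' 5
python3 prof.py pics/m.png; python3 ends.py | grep -v base
```

```text
clock: 19.5
tool_pos: [0.5675, 0.1497, 0.0523]
eef_rot: [0.062, 0.998, -0.0, -0.001]
contact_force: [-0.0, 0.8, 0.1]
opening: 0.806
finger_force: 0.0
19.55 TCP u,e,z -3.2 -3.1 52.7 [-0.3  0.9 -0.1]
-35 2997 [33. 46. 90.] [-22.  22.]
-30 8566 [35. 89. 93.] [-22.  22.]
-25 1293 [55. 91. 93.] [-22.  22.]
-20 1484 [-19.  -5.  54.] [-22.  22.]
-15 400 [45. 47. 50.] [-22.  22.]
-10 348 [40. 42. 44.] [-22.  22.]
-5 309 [35. 37. 39.] [-22.  22.]
0 1612 [34. 37. 40.] [-22.  22.]
5 1029 [38. 40. 42.] [-22.  22.]
15 1196 [51. 52. 55.] [-22.  22.]
20 2282 [53. 56. 60.] [-22.  22.]
25 701 [58. 60. 61.] [-22.  22.]
19.6 TCP u,e,z -3.0 -3.1 53.0
homefoot -33 2289 [-34.  -33.3  24.8  25.4] 44.0
homefoot -30 1894 [-33.8 -33.1  24.9  25.4] 45.7
homefoot -18 290 [-33.7 -33.2  25.   25.5] 50.9
homefoot -15 1104 [-44.9 -44.5  44.9  45. ] 45.5
homefoot -12 1191 [-44.9 -44.8  41.3  41.8] 44.3
homefoot -9 413 [-39.2 -39.1  34.4  34.4] 42.1
homefoot -6 448 [-39.3 -39.2  34.4  34.5] 39.2
homefoot -3 469 [-39.3 -39.2  34.3  34.4] 36.2
homefoot 0 1396 [-39.2 -39.   34.1  34.3] 35.6
homefoot 3 1627 [-39.1 -39.   34.1  34.2] 38.3
homefoot 6 1115 [-38.1 -33.9  25.5  34.1] 40.9
homefoot 15 130 [-34.1 -33.6  24.7  25.1] 51.7
homefoot 18 219 [-33.7 -33.2  24.6  25. ] 51.6
part -3 59 [-45.  -45.   40.7  40.8] 73.3
part 0 124 [-45.  -45.   40.6  40.8] 71.8
part 3 152 [-45.  -45.   40.8  40.8] 70.6
part 6 129 [-45.  -45.   40.6  40.7] 71.2
part 18 228 [-33.2 -33.   24.5  25.2] 55.5
```

```bash
python3 -m pendant '[{"claw":0.65,"dx":0,"dy":0,"dz":0,"twist":0},{"claw":0.65,"dx":0,"dy":0,"dz":0,"twist":0},{"claw":0.65,"dx":0,"dy":0,"dz":0,"twist":0},{"claw":0.65,"dx":0,"dy":0,"dz":0,"twist":0},{"claw":0.75,"dx":0,"dy":0,"dz":0,"twist":0},{"claw":0.85,"dx":0,"dy":0,"dz":0,"twist":0},{"claw":0.85,"dx":0,"dy":0,"dz":30,"twist":0},{"claw":0.9,"dx":0,"dy":0,"dz":80,"twist":0}]' 5
python3 -m pendant '[{"claw":1,"dx":0,"dy":0,"dz":50,"twist":0},{"claw":1,"dx":0,"dy":0,"dz":100,"twist":0},{"claw":1,"dx":0,"dy":0,"dz":105,"twist":0},{"claw":1,"dx":0,"dy":0,"dz":105,"twist":0},{"claw":1,"dx":0,"dy":0,"dz":105,"twist":0}]' 5
sed -i 's/range(-60,20,3)/range(-60,60,3)/; s/(h>20)&(h<52)/(h>20)\&(h<90)/' ends.py
python3 prof.py pics/m.png; python3 ends.py
```

```text
clock: 20.4
tool_pos: [0.5659, 0.1496, 0.1315]
eef_rot: [0.061, 0.998, -0.001, -0.003]
contact_force: [0.1, 0.5, 0.1]
opening: 0.894
finger_force: 0.0
clock: 20.9
tool_pos: [0.5672, 0.1496, 0.237]
eef_rot: [0.062, 0.998, -0.0, -0.001]
contact_force: [0.8, 0.0, -0.4]
opening: 1.002
finger_force: 0.0
20.95 TCP u,e,z -3.9 -3.6 236.5 [ 0.6 -0.5 -0.2]
-35 371 [33. 45. 58.] [-22.  22.]
-30 299 [57. 60. 62.] [-22.  22.]
-25 217 [55. 57. 60.] [-22.  22.]
-20 204 [49. 52. 54.] [-22.  22.]
-15 181 [45. 47. 49.] [-22.  22.]
-10 165 [40. 42. 44.] [-22.  22.]
-5 182 [34. 37. 40.] [-22.  22.]
0 277 [34. 36. 39.] [-22.  22.]
5 305 [38. 42. 45.] [-21.  22.]
10 300 [43. 47. 50.] [-22.  22.]
15 319 [48. 51. 55.] [-22.  21.]
20 330 [54. 56. 59.] [-22.  22.]
25 341 [59. 62. 65.] [-22.  22.]
30 330 [64. 66. 69.] [-21.  22.]
35 221 [64. 71. 74.] [-22.  21.]
40 125 [60. 75. 77.] [-22.  22.]
45 48 [53. 72. 75.] [-21.  22.]
21.0 TCP u,e,z -3.9 -3.6 236.3
homefoot -33 521 [-32.4 -31.8  26.1  26.8] 45.7
homefoot -30 277 [-31.9 -31.2  26.5  27.3] 59.5
homefoot -27 194 [-32.1 -31.4  26.5  27.3] 59.8
homefoot -24
[... 1248 characters left out ...]
t 30 292 [-32.5 -31.6  26.   26.8] 65.3
part 33 252 [-32.4 -31.6  25.9  26.6] 68.0
part 36 216 [-32.2 -32.1  26.4  26.5] 71.0
part 39 160 [-32.7 -32.   26.3  26.5] 74.0
part 42 69 [-32.5 -32.   26.4  26.8] 75.3
part 45 43 [-32.1 -31.7  25.9  26.3] 72.7
wing/base -45 98 [-29.5 -29.   29.5  37.9] -36.9
wing/base -42 108 [-32.8 -29.5  24.4  25. ] -36.8
wing/base -39 139 [-29.7 -29.5  25.   25.1] -36.7
wing/base -36 142 [-29.8 -29.6  25.   25.2] -36.5
wing/base -33 104 [-35.  -29.9  24.6  25.2] -36.8
wing/base -30 146 [-29.9 -29.7  25.1  25.3] -36.7
wing/base -27 126 [-33.2 -28.8  24.4  25.4] -36.7
wing/base -24 117 [-39.  -30.7  25.5  25.5] -37.0
wing/base -21 48 [-28.6 -28.1  24.7  25.3] -36.9
```

View pics/m.png

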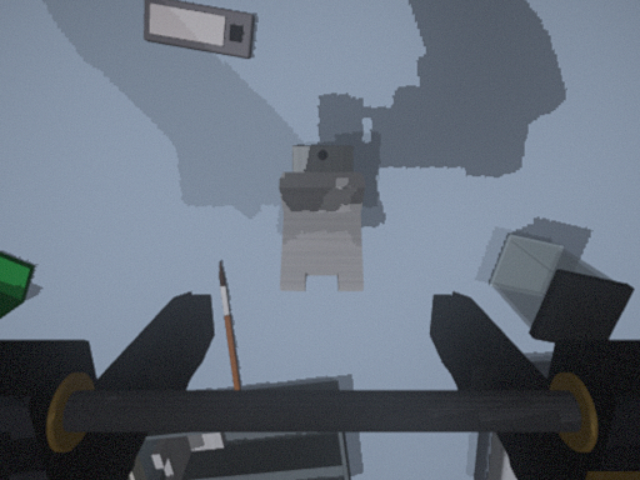

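The picture shows the three followers nested at (322,230), notches aligned at (322,280), ends flush, and the brush and jar unmoved.

```bash
python3 -c "from plant import r;print(r.finish_job())"
```

```text
the job is handed in; nothing more can be done
None
```

Both loose followers are nested on the home follower in the V; the last wrist-camera check before hand-in showed them fully home with ends flush, and the job went in at about 21 s of the 48 s allowed.

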